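# Put the jar away in the revolving spice rack and index it

## Robot

A 7-joint arm with a two-finger parallel gripper is mounted at the origin on a cart in front of the work surface, level with it; the furniture and walls round the work are solid. World frame = base frame: x ahead of the robot, y to its left, z up, the work surface at z = 0. Lengths are in m, angles in rad, forces in N, time in s.
With the tool pointing down it reaches from about 0.425 to 0.825 m from the base axis. Payload 3.6 kg.
Tool frame: the origin (TCP) lies where the fingers leave the gripper's body, on its centre line; the fingertips stand 73 mm ahead of it and the grasp point (between the pads) lies 54 mm ahead of it; z points along the fingers, y is the line along which they close (so a half turn about z gives the same grasp; the last joint's range is limited). The gripper opens to 85 mm and grips with 20 to 120 N. Pads are 22 mm wide; open, the fingers measure 114 mm over their backs; the gripper's body (76 mm by 85 mm) begins 54 mm behind the grasp point. The pads swing forward as they close: fully open they stand 13 mm farther back than shut.
Start: joints at [-1.26, 0.615, -0.013, 1.423, 0.008, 1.103, -0.04], TCP at [0.215, 0.613, 0.304] pointing down, gripper open.
Joint ranges: [-3.12, 3.12], [-0.3, 2.06], [-1.34, 1.32], [0.26, 2.42], [-1.36, 4.5], [0.01, 1.98], [-2.84, 2.84]. Speed limits (rad/s): [2.79, 2.79, 3.14, 3.14, 3.14, 3.14, 3.14].

## Interface

Orientations are given as a unit quaternion [x, y, z, w].
In Python, from station import arm, snapshot, camera_info, ticket gives the robot as it stands. Calls block until the motion is done:
- arm.movep(position, orientation): joint-space move of the TCP to a pose.
- arm.line_to(position, velocity=0.15, ori=None): straight line of the TCP; ori=None keeps the orientation; velocity is the mean speed in m/s.
- arm.move_j(angles): joint-space move.
- arm.move_gripper(opening, effort=None): opening from 0.0 (shut) to 1.0 (fully open); effort is the grip in N (None keeps the last); returns when the fingers have stopped.
- arm.pause(seconds).
- arm.ik(position, orientation): joint angles nearest the present ones, or None.
- snapshot(name): name is "scene" or "top" or "wrist"; returns the picture (384x512x3 uint8, blue, green, red); there is no depth.
- camera_info(name): a dict with "fx", "fy", "cx", "cy" (pixels), "R" (3x3) and "t" (3): a world point X has camera coordinates R X + t; the wrist camera has in their place "T_tool_cam" (4x4, takes a point from camera to tool coordinates, whose origin is the TCP and whose axes are the flange's). Camera axes: x right, y down, z forward; pixel columns grow to the right and rows downward; lengths in m; the calibration is good to about 2 mm. A picture is of the moment at which its call begins: read the wrist's pose just before it. camera_info takes no time and is no camera call.
A pose or a line that the arm cannot do raises arm.MotionError and nothing moves.
- ticket.finish_job(): hands the job in; it is judged then, once.
Readings, each from a call of its own:
- arm.read_time(): time.
- arm.read_joint_positions(): joint angles.
- arm.read_dq(): joint speeds.
- arm.read_effort(): joint torques, N m.
- arm.read_tool_pos(): TCP position.
- arm.read_eef_rot(): TCP orientation.
- arm.read_ft_force(): force on the tool from outside, world axes, zero at the start.
- arm.read_wrist_torque(): the same for the moment, N m.
- arm.read_opening(): opening from 0.0 (shut) to 1.0 (fully open).
- arm.read_finger_force(): force on a finger pad.
Only numpy, scipy, OpenCV 4.12 (cv2) and the standard library are available. Lean on these libraries where they do the work, as an engineer would, in place of code of your own. Each camera call takes 0.05 s, during which the arm holds its last target. There are 200 camera calls.

## Task

Put the spice jar standing on the washer into the empty cup at the loading place of the revolving spice rack (the cup at its front, over the block with the brass stud), feeling for the cup and pressing the jar gently, never hard, until it stands fully home on the cup's floor, and let go of it. Then turn the rack one click clockwise, seen from above, so that the next empty cup comes to the loading place, and leave it at rest in that click. Leave everything else standing where it is.

Things in the scene. Friction and masses are not known exactly. Their poses are not given: they have to be found in the camera images.
- jar: the loose spice jar: upright glass cylinder with a dark screw cap, 41 mm in diameter (radius 20.4) and 105 mm high, the cap being its top 21 mm; 80 to 160 g; origin at the centre of its underside, z up
- rack: fixed base of the revolving spice rack: dark wooden foot 190 mm across. Origin on the vertical turning axis at the work surface; its -x axis points to the loading place. On it turns the carousel, whose angle is NOT reported: a light wooden disc 232 mm across, top 36 mm up, with six wooden cups, their axes 86 mm from the turning axis and 60 degrees apart
- load_place (a point): point fixed to the base, 86 mm from the axis towards -x and 36 mm up (cup floor height): where the loading cup's centre stands if the carousel is in the middle of its play. In truth the cup is up to about 11 mm to one side of it or the other along the circle. This cup and the two to its right, seen from the loading side, are empty; the other three hold jars like the loose one (tops 141 mm up)
- cup_rim (a point): point fixed to the base, 34 mm straight above load_place, at the height of the cups' rims (70 mm up). A cup's bore is 42.8 mm wide, its wall 4 mm, square edged, floor rigid. A bowed leaf spring on the axis side of the bore, from 4 mm below the rim, bulges 4.5 mm in 20 mm below the rim: the jar has to be pushed past it (a few newtons) and is held by its rubbing
- grip_bar (a point): point fixed to the base, on the turning axis 165 mm up: middle of the dark wooden grip bar on the carousel's central post. The bar is 44 mm long, 20 mm thick and reaches from 150 to 180 mm up; it turns with the carousel and at the start its length points to the loading cup
- click_block (a point): point on the base, outer end of the dark block with a brass stud that sticks out under the loading place, 126 mm from the axis, 20 mm up. In it a sprung ball gives a click every 60 degrees. At a click the carousel has about 7 degrees of play either way and stays where left (drag 0.05 N m); beyond, the ball resists (0.4 N m at first, then less) until, 30 degrees on, it tips over into the next click
- next_place (a point): point fixed to the base, like load_place but one click (60 degrees) on, clockwise seen from above: where the loaded jar must end
- shaker: bystander: salt shaker, 44 mm wide, 90 mm high, rounded grey top, origin under its centre
- sauce_jar: bystander: wide glass jar with a yellow lid, 71 mm wide, 110 mm high, origin under its centre
- tin: bystander: low tin, 86 mm wide, 40 mm high, origin under its centre
- garlic: bystander: bulb of garlic, 53 mm
- matches: bystander: closed match box lying flat, 65 x 110 x 25 mm

How it is judged:
On the way, in this order (a step that is already met when the one before it is completed fails the run):
1. the jar stands fully home in the cup at the loading place, let go (horizontal distance between jar and load_place below 0.014 m and z of jar in the frame of rack between 0.033 and 0.0385 m and angle between jar's own z axis and vertical below 0.09 rad and contact force between the fingers and jar below 0.1 N), for 0.2 s.
2. the carousel has carried the jar one click clockwise (horizontal distance between jar and next_place below 0.014 m and z of jar in the frame of rack between 0.033 and 0.0385 m and angle between jar's own z axis and vertical below 0.09 rad), for 0.2 s.
At the end, for the whole second after the job is handed in: The jar stands in its cup one click clockwise of the loading place: its foot within 14 mm (the play of the click) of next_place in plan, 33 to 38.5 mm above the work surface (on the cup's floor), within 0.09 rad of upright, let go and at rest (all of step 2 and contact force between the fingers and jar below 0.1 N and linear speed of jar below 0.02 m/s); the robot touches nothing.
It fails at once if the jar is forced: more than 35 N between it and the rack (contact force between jar and rack above 35 N).
It fails at once if the jar is tipped over (angle between jar's own z axis and vertical above 0.6 rad).
It fails at once if a bystander (shaker, wide jar, tin, garlic or match box) is moved more than 30 mm (distance of any of shaker, sauce_jar, tin, garlic, matches from where it was at the start of the episode above 0.03 m).
It also fails if it takes over 67 s, if anything falls off the work surface, if the arm or the gripper's body presses on something with over 40 N, if the wrist force passes 120 N, or if a joint passes its speed limit or range.

## Working session

There is one attempt and no reset: what is moved stays moved. The work goes in short steps, each a Python script; the robot and the scene stay as the last script left them, time stands still between calls to the robot, and variables do not carry over. Pictures are saved under pics/ and viewed, at most 10 in all, crops included, and the job is handed in when it is done.

```bash
mkdir -p pics; ls; python3 - <<'E'
from station import arm,snapshot,camera_info
import cv2
for n in("scene","top"):
    cv2.imwrite(f"pics/{n}0.png",snapshot(n)); print(n,camera_info(n))
print(camera_info("wrist"));print(arm.read_time(),arm.read_tool_pos(),arm.read_eef_rot(),arm.read_ft_force())
E
```

```text
pics
scene {'fx': 417.24089309361926, 'fy': 417.24089309361926, 'cx': 254.1801867979538, 'cy': 181.26433210592765, 'R': array([[ 0.79535186, -0.60598398, -0.01410097],
       [-0.40916281, -0.51957055, -0.75008815],
       [ 0.44721496,  0.60235359, -0.66118752]]), 't': array([-0.40811378,  0.33483002,  0.70571335])}
top {'fx': 446.07521751791523, 'fy': 446.07521751791523, 'cx': 253.6488091683646, 'cy': 198.39103821630292, 'R': array([[-0.02210857, -0.99969986, -0.01055476],
       [-0.98016562,  0.02375385, -0.19675139],
       [ 0.19694306,  0.00599552, -0.9803966 ]]), 't': array([0.03785286, 0.54067917, 1.18977966])}
{'fx': 270.72462735386256, 'fy': 270.72462735386256, 'cx': 252.51060508558692, 'cy': 187.9695739584379, 'T_tool_cam': array([[-7.40952215e-04, -9.62616725e-01, -2.70866187e-01,
         6.92735225e-02],
       [ 9.99999491e-01, -8.98913658e-04,  4.59110405e-04,
        -9.15097936e-04],
       [-6.85432670e-04, -2.70865709e-01,  9.62616901e-01,
        -6.98967205e-02],
       [ 0.00000000e+00,  0.00000000e+00,  0.00000000e+00,
         1.00000000e+00]])}
0.1 [0.21463805 0.61299031 0.30286217] [ 1.67578985e-01  9.85857973e-01 -1.14553483e-03 -1.70554713e-04] [ 0.02263215  0.13891424 -0.21221951]
```

View pics/top0.png

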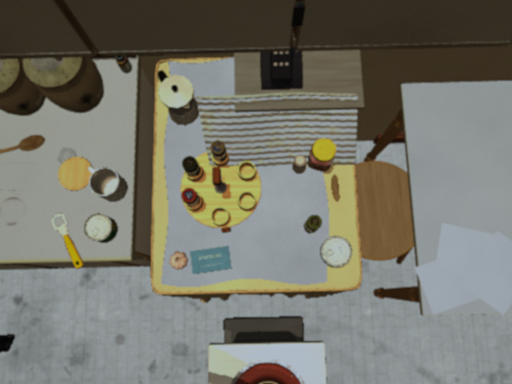

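View pics/scene0.png

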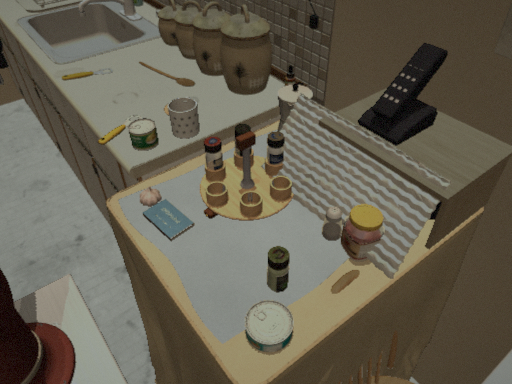

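The top view shows the rack disc centred near (221,190), with the grip bar at (217,176), the loading cup near (221,216), the block at (226,230) and the loose jar at (313,222). In the scene view the loose jar is at (278,268), the loading cup at (217,194) and the block at (210,212).

```bash
cat > h.py <<'E'
import numpy as np, cv2
from station import arm,snapshot,camera_info,ticket
from scipy.spatial.transform import Rotation as Rt
def cam(n):
    c=camera_info(n)
    if n=="wrist":
        T=np.eye(4);T[:3,:3]=Rt.from_quat(arm.read_eef_rot()).as_matrix();T[:3,3]=arm.read_tool_pos()
        M=np.linalg.inv(T@c["T_tool_cam"]);c["R"]=M[:3,:3];c["t"]=M[:3,3]
    return c
def ray(c,u,v,z):
    d=c["R"].T@np.array([(u-c["cx"])/c["fx"],(v-c["cy"])/c["fy"],1]);o=-c["R"].T@c["t"]
    return o+d*(z-o[2])/d[2]
def proj(c,X):
    p=c["R"]@np.asarray(X)+c["t"];return np.array([c["fx"]*p[0]/p[2]+c["cx"],c["fy"]*p[1]/p[2]+c["cy"]])
def down(yaw): # tool down, tool x axis at angle yaw in world
    return (Rt.from_euler('z',yaw)*Rt.from_euler('x',np.pi)).as_quat()
def tilt(): return arm.read_time()
E
python3 - <<'E'
from h import *
im=cv2.imread("pics/top0.png");c=cam("top")
hsv=cv2.cvtColor(im,cv2.COLOR_BGR2HSV)
print("disc px",hsv[200,230],hsv[180,205],"tab",hsv[200,300])
m=cv2.inRange(hsv,(15,80,110),(32,255,255));m[:140]=0;m[240:]=0;m[:,:175]=0;m[:,268:]=0
m=cv2.morphologyEx(m,cv2.MORPH_CLOSE,np.ones((9,9)))
k=max(cv2.findContours(m,0,1)[0],key=cv2.contourArea);print(cv2.contourArea(k),cv2.boundingRect(k));e=cv2.fitEllipse(cv2.convexHull(k));print(e)
print("disc centre",ray(c,*e[0],.036), "jar cap",ray(c,313.5,219,.105),"load block",ray(c,226,230,.02))
a=cv2.resize(im[140:240,170:330],None,fx=5,fy=5,interpolation=cv2.INTER_CUBIC);cv2.imwrite("pics/t1.png",a)
E
```

```text
disc px [ 31 124 181] [ 26 134 171] tab [ 98  19 164]
4057.5 (180, 149, 81, 79)
((220.49778747558594, 187.70782470703125), (79.13002014160156, 80.40241241455078), 61.11566162109375)
disc centre [0.57828757 0.11903852 0.036     ] jar cap [ 0.47177557 -0.13190971  0.105     ] load block [0.4589898  0.10569809 0.02      ]
```

View pics/t1.png

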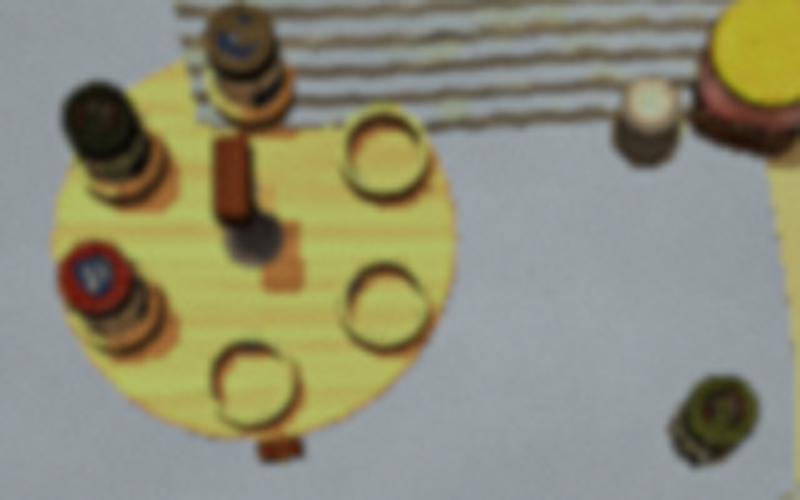

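Crop: loading cup at (255,385), right-hand cups at (386,307) and (387,157), block at (281,449), and cap centre at (724,411). Next I compute positions and look from the wrist camera over the jar and over the cup.

```bash
python3 - <<'E'
from h import *
c=cam("top");P=lambda x,y,z:ray(c,170+x/5,140+y/5,z)
ax=np.array([.5783,.119]);cups=[P(255,385,.07),P(386,307,.07),P(387,157,.07)];b=P(281,455,.02);j=P(724,411,.105)
for q in cups+[b]: d=q[:2]-ax;print(q.round(4),np.hypot(*d).round(4),np.degrees(np.arctan2(d[1],d[0])).round(1))
print("jar",j.round(4))
yaw=np.radians(186)
arm.movep([j[0],j[1],.28],down(yaw));print(arm.read_time(),arm.read_joint_positions().round(2))
print(arm.read_tool_pos());cv2.imwrite("pics/w_jar.png",snapshot("wrist"))
q=cups[0];arm.movep([q[0],q[1],.28],down(yaw));print(arm.read_time(),arm.read_tool_pos(),arm.read_joint_positions().round(2))
cv2.imwrite("pics/w_cup.png",snapshot("wrist"))
a=cv2.hconcat([cv2.imread("pics/w_jar.png"),cv2.imread("pics/w_cup.png")]);cv2.imwrite("pics/w1.png",cv2.resize(a,(800,300),interpolation=cv2.INTER_AREA))
E
```

```text
[0.4885 0.1155 0.07  ] 0.0898 -177.8
[0.5302 0.0431 0.07  ] 0.0898 -122.4
[0.6153 0.0409 0.07  ] 0.0864 -64.7
[0.4561 0.1052 0.02  ] 0.1229 -173.5
jar [ 0.4632 -0.1349  0.105 ]
2.8833 [ 0.05  0.4   0.26  1.93 -0.14  0.83  2.06]
[ 0.46358479 -0.13410494  0.2799792 ]
3.925 [0.48872024 0.11369392 0.28004124] [-0.44  0.42  0.23  1.88 -0.12  0.85  1.53]
```

View pics/w1.png

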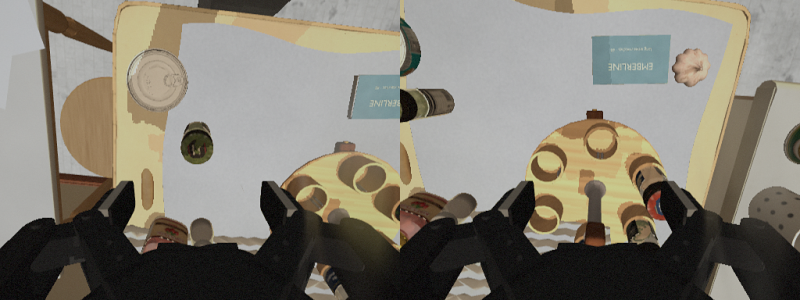

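Wrist pictures: the cap is at about (252,192) full-size. The loading cup is at about (256,179) and the block at (250,146). Both sit close to under the tool axis, so I refine with contours.

```bash
python3 - <<'E'
from h import *
J=cv2.imread("pics/w_jar.png");C=cv2.imread("pics/w_cup.png")
a=cv2.resize(J[140:230,207:297],(400,400),interpolation=cv2.INTER_CUBIC)
b=cv2.resize(C[125:245,190:310],(400,400),interpolation=cv2.INTER_CUBIC)
cv2.imwrite("pics/w2.png",cv2.hconcat([a,b]))
E
```

```text
(no output)
```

View pics/w2.png

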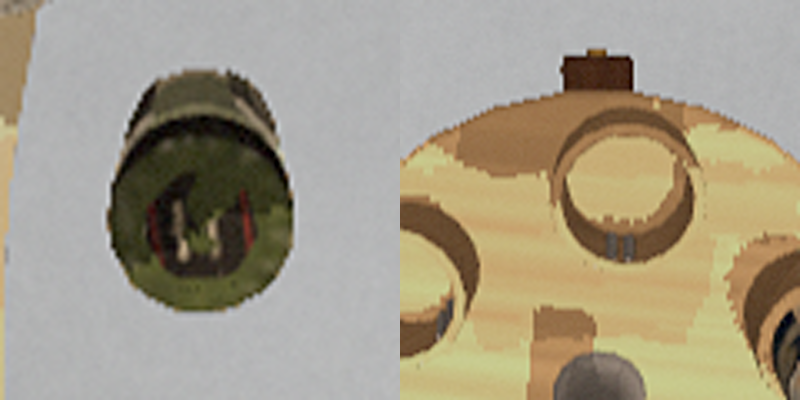

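The cap circle in the crop has its centre at (201.5,218) and radius 91. The loading cup's bore centre is at about (626,191), the block's outer end at (597,57), and the leaf spring shows at (620,248). I convert these and grasp the jar.

```bash
cat >> h.py <<'E'
def camat(p,yaw):
    c=camera_info("wrist");T=np.eye(4);T[:3,:3]=Rt.from_quat(down(yaw)).as_matrix();T[:3,3]=p
    M=np.linalg.inv(T@c["T_tool_cam"]);c["R"]=M[:3,:3];c["t"]=M[:3,3];return c
E
python3 - <<'E'
from h import *
yaw=np.radians(186)
print("ori now",arm.read_eef_rot(),down(yaw))
cj=camat([.46358,-.13410,.27998],yaw);cc=camat([.48872,.11369,.28004],yaw)
j=ray(cj,252.3,189.05,.105);cup=ray(cc,257.95,182.3,.07);blk=ray(cc,249.1,142.1,.02)
print("jar",j,"cup",cup,"blk",blk)
# pick
arm.move_gripper(1.0)
arm.movep([j[0],j[1],.22],down(yaw))
arm.line_to([j[0],j[1],.131],.1);print(arm.read_tool_pos(),arm.read_ft_force())
arm.move_gripper(0.0,30);print(arm.read_opening(),arm.read_finger_force(),arm.read_time(),arm.read_ft_force())
E
```

```text
ori now [-5.04547661e-02  9.98726062e-01 -7.46852350e-04  1.05661656e-04] [-5.23359562e-02  9.98629535e-01  6.11484232e-17 -3.20465306e-18]
jar [ 0.46408412 -0.13471084  0.105     ] cup [0.49111683 0.11934817 0.07      ] blk [0.45513023 0.10565271 0.02      ]
[ 0.46448997 -0.13470109  0.13144578] [-0.03084957  0.19612742 -0.31439746]
0.4666873114766254 30.125748885038774 6.725 [-0.91746638  0.12077151  5.34838011]
```

Grasped: the opening matches about 40 mm. The carousel sits about 6° clockwise of the middle of its play. Next I lift and feel for the cup.

```bash
python3 - <<'E'
from h import *
yaw=np.radians(186);q=down(yaw);Z0=.1314
p=arm.read_tool_pos();arm.line_to([p[0],p[1],.23],.15)
cup=np.array([.4911,.1193])
arm.movep([*cup,.23],q);arm.line_to([*cup,Z0+.074],.08);arm.pause(.2)
f0=arm.read_ft_force();t0=arm.read_wrist_torque();print(arm.read_opening(),arm.read_finger_force(),f0,arm.read_tool_pos())
z=Z0+.074
while z>Z0+.060:
    z-=.001;arm.line_to([*cup,z],.02);f=arm.read_ft_force()-f0
    print(round(z-Z0,4),f.round(2),(arm.read_wrist_torque()-t0).round(3))
    if f[2]>3: break
print(arm.read_tool_pos(),arm.read_time());cv2.imwrite("pics/s2.png",snapshot("scene"))
s=snapshot("wrist");cv2.imwrite("pics/w3.png",s)
E
```

```text
0.4664551604744029 30.441959483432584 [ 0.22930882  0.72181752 -0.7827916 ] [0.4914488  0.11917789 0.20588079]
0.073 [-0.51 -0.83 -0.99] [0.017 0.051 0.029]
0.072 [ 1.5  -1.56 -1.4 ] [-0.017  0.047  0.007]
0.071 [-0.3  -0.82 -1.09] [-0.064 -0.014 -0.026]
0.07 [-0.69 -1.4   0.01] [ 0.026 -0.024 -0.029]
0.069 [ 0.55 -0.21  0.4 ] [ 0.039 -0.219  0.029]
0.068 [ 1.46 -0.62 -0.46] [-0.026 -0.347 -0.057]
0.067 [ 0.05 -0.23 -1.69] [-0.017 -0.353 -0.003]
0.066 [ 0.47 -1.19  0.74] [ 0.027 -0.383  0.   ]
0.065 [ 0.96 -0.58 -0.69] [ 0.037 -0.459 -0.051]
0.064 [2.34 0.17 0.52] [-0.048 -0.516  0.002]
0.063 [ 1.76 -0.66 -0.28] [ 0.036 -0.536 -0.026]
0.062 [ 1.85  0.01 -0.59] [ 0.037 -0.574 -0.001]
0.061 [ 2.19 -0.47  0.91] [-0.025 -0.63   0.057]
0.06 [ 2.93 -0.75  0.61] [ 0.024 -0.624 -0.001]
[0.49122064 0.11930399 0.19144404] 12.6917
```

View pics/w3.png

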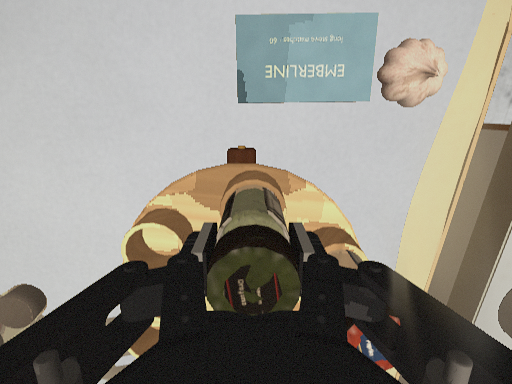

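The wrist view shows the jar held, cap at (254,275), over the loading cup and seemingly entering it. I check for tilt in the scene view.

```bash
python3 - <<'E'
import cv2
a=cv2.imread("pics/s2.png")[110:235,150:310];cv2.imwrite("pics/s2c.png",cv2.resize(a,None,fx=4.5,fy=4.5,interpolation=cv2.INTER_CUBIC))
E
```

```text
(no output)
```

View pics/s2c.png

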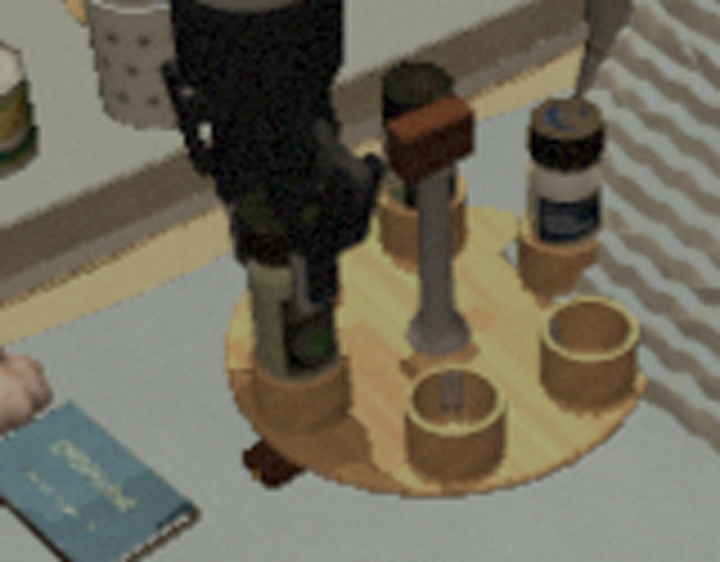

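The jar has entered the cup at crop (295,370). A sideways push of +3 N says to move slightly towards the axis, so I relieve that and continue gently down.

```bash
python3 - <<'E'
from h import *
Z0=.1314;f0=np.array([.1,0,-1.4]);c=np.array([.4911,.1193])
def F(): return np.mean([arm.read_ft_force() if not arm.pause(.02) else 0 for _ in range(4)],0)-f0
z=Z0+.060
print(F().round(2))
while z>Z0+.030:
    f=F()
    c=c+np.clip(.0003*f[:2]*(np.abs(f[:2])>.8),-.0006,.0006)
    if f[2]>12: break
    z-=.0015 if z>Z0+.041 else .0007
    arm.line_to([*c,z],.02)
    print(round(z-Z0,4),f.round(1),arm.read_wrist_torque()[1].round(2),(c-[.4911,.1193]).round(4))
print(F(),arm.read_tool_pos(),arm.read_time(),arm.read_opening())
E
```

```text
[2.66 0.2  1.51]
0.0585 [2.4 0.1 1.6] -0.41 [0.0006 0.    ]
0.057 [1.3 0.2 2.8] -0.22 [0.001 0.   ]
0.0555 [1.1 1.  2.7] -0.05 [0.0013 0.0003]
0.054 [ 0.  -0.2  1.9] 0.09 [0.0013 0.0003]
0.0525 [0.1 0.1 1.8] 0.21 [0.0013 0.0003]
0.051 [-0.7  0.   1.5] 0.36 [0.0013 0.0003]
0.0495 [-1.   0.5  2.1] 0.37 [0.001  0.0003]
0.048 [-0.9 -0.2  0.2] 0.26 [0.0007 0.0003]
0.0465 [-0.7  0.8  1.7] 0.27 [0.0007 0.0003]
0.045 [-0.8  0.3  2.3] 0.19 [0.0007 0.0003]
0.0435 [-0.3  0.5  1.8] 0.24 [0.0007 0.0003]
0.042 [-0.8  0.2  1.9] 0.11 [0.0005 0.0003]
0.0405 [ 0. -0.  2.] 0.07 [0.0005 0.0003]
0.0398 [0.2 0.2 2.6] 0.11 [0.0005 0.0003]
0.0391 [-0.4 -0.2  4.5] 0.13 [0.0005 0.0003]
0.0384 [-0.4  0.2  5.9] 0.09 [0.0005 0.0003]
0.0377 [-0.7 -0.4  5.6] 0.02 [0.0005 0.0003]
0.037 [ 0.5 -0.   5.1] 0.01 [0.0005 0.0003]
0.0363 [0.  0.  4.8] -0.04 [0.0005 0.0003]
0.0356 [ 0.5 -0.3  5.1] 0.14 [0.0005 0.0003]
0.0349 [-1.2 -0.   7.9] 0.35 [0.0001 0.0003]
[-1.43922377 -0.03878316 12.37711547] [0.49159705 0.11958737 0.16737544] 19.6417 0.46836202940237853
```

Floor felt: the force rises to 12 N at jar height 36 mm. Release, back off and check.

```bash
python3 - <<'E'
from h import *
arm.move_gripper(0.8);arm.pause(.3);print(arm.read_finger_force(),arm.read_ft_force(),arm.read_opening())
p=arm.read_tool_pos();arm.line_to([p[0],p[1],.28],.12)
ax=[.579,.119]
arm.movep([ax[0]-.085,ax[1],.34],down(np.radians(186)))
cv2.imwrite("pics/w4.png",snapshot("wrist"));print(arm.read_tool_pos(),arm.read_eef_rot(),arm.read_time())
s=snapshot("scene");cv2.imwrite("pics/s4.png",s)
b=cv2.resize(s[110:235,150:310],(512,400),interpolation=cv2.INTER_CUBIC)
w=cv2.imread("pics/w4.png")[130:300,180:330]
cv2.imwrite("pics/c4.png",cv2.hconcat([b[:,:447],cv2.resize(w,(353,400),interpolation=cv2.INTER_CUBIC)]))
E
```

```text
0.0 [ 0.33466241 -0.22056522 -0.0393709 ] 0.7993581918454643
[0.49351943 0.1189878  0.33930143] [-5.23661270e-02  9.98627600e-01 -1.20006880e-04 -8.30828805e-04] 21.8333
```

View pics/c4.png

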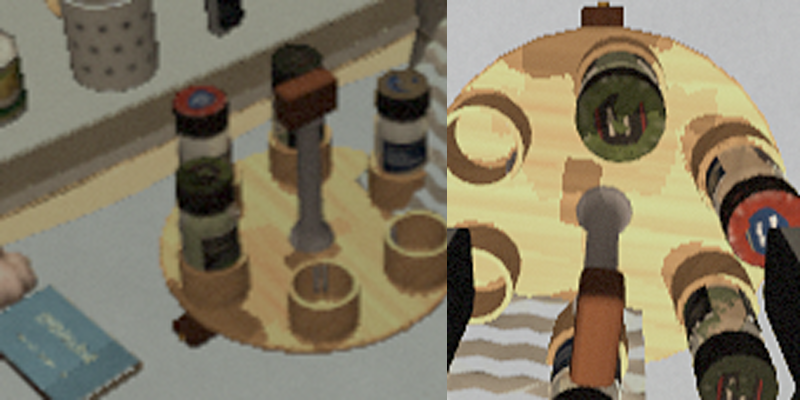

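The jar stands home, level with the other jars and let go. In the right crop the cap centre is at (621,118), the grip bar's top centre at about (598,340) and the block at (602,16). Compute the axis and carousel angle.

```bash
python3 - <<'E'
from h import *
c=camat([.49352,.11899,.33930],np.radians(186));P=lambda x,y,z:ray(c,180+(x-447)/2.353,130+y/2.353,z)[:2]
bar=P(598,340,.18);cap=P(621,118,.141);blk=P(602,16,.025)
e=[P(*k,.18) for k in((583,297),(572,380),(624,297),(615,387))]
t=P(604,207,.045)
print("bar",bar,np.mean(e,0),"cap",cap,"blk",blk,"postbase",t)
A=lambda d:np.degrees(np.arctan2(d[1],d[0]))%360
print("edges",A(e[0]-e[1]),A(e[2]-e[3]))
ct=cam("top");bt=ray(ct,170+231/5,140+177/5,.18)[:2];print("bar top cam",bt)
for a in(bar,np.array([.579,.119]),np.array([.4916,.1196])+[.086,0]):print(a,"cup",A(cap-a),np.hypot(*(cap-a)),A(np.array([.4916,.1196])-a),"blk",A(blk-a),np.hypot(*(blk-a)))
E
```

```text
bar [0.575816   0.11900162] [0.57634137 0.11922323] cap [0.49108195 0.11977212] blk [0.45892893 0.10570403] postbase [0.57197104 0.1184297 ]
edges 178.36816207016977 181.002370842308
bar top cam [0.57764824 0.11789647]
[0.575816   0.11900162] cup 179.4790173660654 0.08473755741088389 179.59290440730473 blk 186.49031905941155 0.11764103429447664
[0.579 0.119] cup 179.49682714357107 0.08792144471823941 179.6066713080636 blk 186.31885782176252 0.1208049854752253
[0.5776 0.1196] cup 179.88601644840014 0.08651822552145472 180.0 blk 186.6787230783936 0.11948188435082015
```

Axis is about (0.5777, 0.119), carousel at 179.6° and base at 186.4°, so it needs about 53° clockwise. Grip the bar and turn in small steps.

```bash
python3 - <<'E'
from h import *
a=[.5777,.119];y0=179.6
arm.move_gripper(0.6)
arm.movep([*a,.30],down(np.radians(y0)));arm.line_to([*a,.223],.1)
print(arm.read_ft_force(),arm.read_time())
arm.move_gripper(0.0,60);print(arm.read_opening(),arm.read_finger_force(),arm.read_ft_force(),arm.read_wrist_torque())
for d in np.append(np.arange(6,54,6),53.5):
    arm.movep([*a,.223],down(np.radians(y0-d)))
    print(d,arm.read_ft_force().round(1),arm.read_wrist_torque().round(2),arm.read_time())
print(arm.read_tool_pos(),Rt.from_quat(arm.read_eef_rot()).as_matrix()[:2,0])
cv2.imwrite("pics/top5.png",snapshot("top"))
E
```

```text
[-0.62457253 -0.04151992  0.19302813] 23.5667
0.22505853967262734 60.50228476524353 [-0.63461132 -1.34016539  4.64154598] [-0.12743892  0.14212293  0.0324907 ]
6.0 [-0.6  0.1  4.7] [-0.08  0.22  0.22] 24.2
12.0 [-1.  -0.1  4.1] [-0.07  0.23  0.57] 24.45
18.0 [-0.6  0.4  5.7] [-0.03  0.21  0.33] 24.7
24.0 [0.4 1.4 4.7] [0.06 0.15 0.13] 24.95
30.0 [0.4 1.7 5.4] [ 0.1   0.15 -0.08] 25.2
36.0 [1.1 2.2 5. ] [ 0.15  0.13 -0.16] 25.45
42.0 [1.2 2.8 4.7] [ 0.29  0.04 -0.42] 25.7
48.0 [1.5 3.4 5.9] [ 0.37 -0.06  0.01] 25.95
53.5 [1.9 3.7 5.6] [ 0.48 -0.1  -0.05] 26.2
[0.57904361 0.12097537 0.22384862] [-0.59196117  0.80596644]
```

The torque shows the ball resisting, tipping over and becoming free again, so it is in the next click. Release, retreat and verify.

```bash
python3 - <<'E'
from h import *
arm.move_gripper(0.6);arm.pause(.2)
p=arm.read_tool_pos();arm.line_to([p[0],p[1],.31],.12)
j=arm.read_joint_positions();arm.movep([.45,.0,.36],down(np.radians(150)));arm.pause(.3)
print(arm.read_ft_force(),arm.read_time(),arm.read_tool_pos())
w=snapshot("wrist");t=snapshot("top");s=snapshot("scene")
cv2.imwrite("pics/t6.png",t)
A=cv2.resize(t[140:240,170:270],(400,400),interpolation=cv2.INTER_CUBIC);B=cv2.resize(s[110:235,170:295],(400,400),interpolation=cv2.INTER_CUBIC)
cv2.imwrite("pics/c6.png",cv2.hconcat([A,B]))
E
```

```text
[-0.50759837 -0.06768152 -1.05001442] 28.7917 [0.45061086 0.000798   0.35942148]
```

View pics/c6.png

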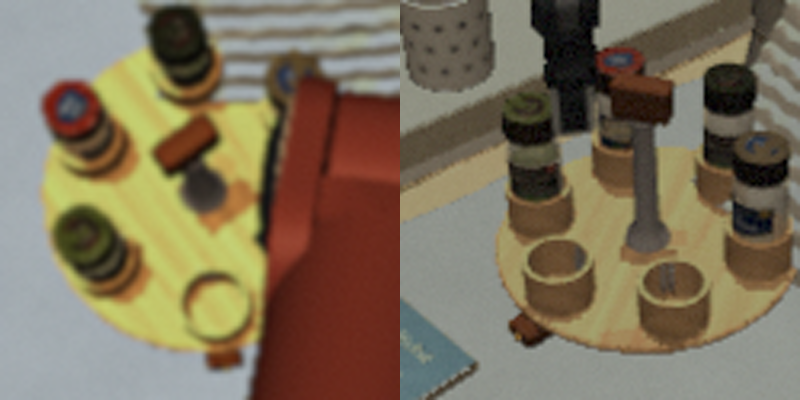

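The jar now stands upright one click on, with its cap at left crop (83,235). The empty cup at (217,307) sits over the block at (225,360). A quick numeric check, then hand in.

```bash
python3 - <<'E'
from h import *
c=cam("top");a=np.array([.5777,.119])
j=ray(c,170+83/4,140+235/4,.141)[:2];n=a+.086*np.array([np.cos(np.radians(126.4)),np.sin(np.radians(126.4))])
e=np.hypot(*(j-n));print(j,n,e)
if e<.011: print(ticket.finish_job())
E
```

```text
[0.52691956 0.18783576] [0.52666598 0.18822087] 0.00046109610041214337
the job is handed in; nothing more can be done
None
```

The jar is fully home in its cup, pressed to about 12 N and let go. The rack is turned one click clockwise and at rest, with the jar measured under 1 mm from next_place, and the job is handed in.

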